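# Seat and clamp a chromatography column

### The job

Push the steel column along its cradle until it is fully home against the end stop, then tighten the clamp on it: turn the loose thumbscrew clockwise (seen from above) by strokes of a fingertip on its wings until it comes to its stop. Only push: do not lift the column out of its cradle, do not pinch the wings, and leave the other things on the bench where they are.

Things in the scene. Friction and masses are not known exactly. Their poses are not given: they have to be found in the camera images.
- clamp: Aluminium column clamp fixed to the bench. Origin on the bench below the vertical thumbscrew axis; z up; the cradle runs along y through x = 0. Base plate x -69 to +36 mm, y -85 to +85, its top (cradle floor) at z = 12. Cradle walls: inner faces at x = -12.5 and +12.5, 5 mm thick, tops at z = 20, from y = -80 to +70, open at the -y end.
- strap_tip (a point): Free end of the retaining strap of the aluminium C-frame, at clamp x -8, z 124 mm. Strap: 16 mm wide, x -64 to -8, z 120 to 128, above the wings on the -x side, so a finger from above cannot circle the screw; the +x side is open. Frame post: x -64 to -44, 30 mm wide (16 above z = 70). The nose that holds the screw: 30 mm wide, x -64 to +20, z 58 to 70.
- end_stop (a point): Centre of the end stop's face, which looks to -y of the clamp: at clamp y +66, z 23 mm; the stop block is 35 mm wide, its top at z = 38. The column is home when its +y end touches this face.
- column: Loose steel column, 130 mm long, about 0.3 kg: tube of 20 mm diameter, square nut 22 x 22 x 20 mm at each end. Origin mid-length on its underside; y along the tube, as the clamp's y; z up; ends at y = -65 and +65 mm. Starts 18 to 40 mm short of home, slides with a push of 1 to 4 N on its -y end. Fully home its origin is at clamp y = +1 mm.
- thumbscrew (a joint): Thumbscrew angle, rad: 0 at its stop (clamp fully down), negative by what is still to turn (4.5 to 8 at the start); grows when turned clockwise from above. Stays where left, friction about 0.045 N m. Sinks 8 mm a turn, its rubber pad coming down on the column. At 0 the wings point along the clamp's +y and -y; at q they are turned from that by -q anticlockwise.
- screw_axis (a point): Point on the thumbscrew's axis at mid height of its wings; 90 mm above the bench with the screw at its stop, up to 100 mm at the start. Thumbscrew: black plastic, hub 20 mm diameter, two flat upright wings opposite one another, reaching 40 mm from the axis, 7 mm thick, 24 mm high (12 mm above and below this point).
- push_faces: The trailing halves of the two wings: the faces that a fingertip pushes to turn the screw clockwise. Origin on the screw's axis, 15 mm below mid height of the wings; its y axis runs along the wings; the faces look to -x on the +y wing and to +x on the -y wing.
- lead_faces: The leading halves of the same two wings (the opposite faces), not to be touched together with the trailing ones, as that would be a pinch. Same origin and axes as push_faces.
- vial_a: Bystander: small amber vial with black cap, 12 mm diameter, 32 mm high, origin under its centre; beside the clamp.
- vial_b: Bystander: a second vial like it.
- end_plug: Bystander: white plastic plug, 22 mm diameter, 18 mm high, beside the clamp; origin under its centre.
- wrench: Bystander: steel wrench 140 mm long, lying on the bench between robot and clamp; origin at the underside.
- solvent_bottle: Bystander: amber bottle, 70 mm diameter, 130 mm high; origin under its centre.
- beaker: Bystander: glass beaker, 66 mm diameter, 80 mm high; origin under its centre.
- vial_rack: Bystander: white rack block with 12 holes, 100 x 140 x 28 mm; origin under its centre.
Not all that is in view belongs to the job. Of the things shaped like the column, the steel one is meant.

How it is judged:
On the way, in this order (a step that is already met when the one before it is completed fails the run):
1. the column is home against the end stop (y of column in the frame of clamp above -0.0025 m), for 0.2 s.
2. the thumbscrew is turned clockwise to its stop (value of joint thumbscrew above -0.15 rad), for 0.2 s.
At the end, for the whole second after the job is handed in: The column lies flat in the cradle within 3.5 mm of the end stop and at rest, and the thumbscrew rests within 0.15 rad of its stop (y of column in the frame of clamp above -0.0025 m and value of joint thumbscrew above -0.15 rad and z of column in the frame of clamp below 0.016 m and angle between column's own z axis and vertical below 0.1 rad and linear speed of column below 0.01 m/s and velocity of joint thumbscrew between -0.05 and 0.05 rad/s); the robot touches nothing.
It fails at once if the column is lifted or tipped out of its cradle (raised over 6 mm or tilted over 0.15 rad) (z of column in the frame of clamp above 0.018 m or angle between column's own z axis and vertical above 0.15 rad).
It fails at once if the wings are pinched (both their trailing and leading faces pressed by the fingers with over 2 N) (contact force between the fingers and push_faces above 2 N and contact force between the fingers and lead_faces above 2 N).
It fails at once if a bystander is moved over 20 mm (distance of any of vial_a, vial_b, wrench, solvent_bottle, beaker, end_plug, vial_rack from where it was at the start of the episode above 0.02 m).
It also fails if it takes over 61 s, if anything falls off the work surface, if the arm or the gripper's body presses on something with over 40 N, if the wrist force passes 120 N, or if a joint passes its speed limit or range.

### The arm

A 7-joint arm with a two-finger parallel gripper is mounted at the origin on the work surface. World frame = base frame: x ahead of the robot, y to its left, z up, the work surface at z = 0. Lengths are in m, angles in rad, forces in N, time in s.
With the tool pointing down it reaches from about 0.4 to 0.85 m from the base axis. Payload 4.5 kg.
Tool frame: the origin (TCP) lies on the centre line of the jaws, within the pads' length; the fingertips stand tips_ahead ahead of it and the grasp point (between the pads) lies 8 mm behind it (tips_ahead is the distance from the TCP to the fingertips, in m); z points along the fingers, y is the line along which they close (so a half turn about z gives the same grasp; the last joint's range is limited). The gripper opens to 85 mm and grips with 20 to 120 N. Pads are 22 mm wide; open, the fingers measure 114 mm over their backs; the gripper's body (76 mm by 85 mm) begins 54 mm behind the grasp point. The pads swing forward as they close: fully open they stand 13 mm farther back than shut.
Start: joints at [-1.121, 0.689, -0.195, 1.565, 0.157, 0.902, -0.215], TCP at [0.252, 0.572, 0.242] pointing down, gripper open.
Joint ranges: [-3.01, 3.01], [-0.46, 2.08], [-1.47, 1.51], [0.13, 2.56], [-1, 4.14], [0.04, 2.09], [-2.66, 2.66]. Speed limits (rad/s): [2.57, 2.57, 3.14, 3.14, 3.14, 3.14, 3.14].

### API

Orientations are given as a rotation vector (axis times angle).
In Python, from bench import * gives the robot as it stands.
- The arm moves only by the shell command python3 -m crank 'ROWS' [FORCE]. ROWS is JSON, a list of rows, each a list of 7 numbers: the turn, a rotation vector about the tool's x, y, z in degrees, then the shift along the tool's x, y, z in m, then the opening, from 0 (shut) to 1 (fully open). A call has 1 to 12 rows; each row shifts and turns the commanded pose from where the row before left it, along the tool's axes as they then stand; what a row does not reach is not made up. A row lasts 1/10 s, in which the tool goes at most 50 mm and 8.59 degrees, less where a joint would pass 70% of its speed; a pose out of reach is approached as far as the arm can. A call is refused whole if a number of a shift passes 0.05 or a number of a turn 8.59, either way. A call with a gripper value outside its range is refused whole. The fingers move at their own pace and stop on an object; FORCE is the grip in N (left out, the last holds). Time passes only in rows, so rows that do not move let the fingers close. It gives the time, the measured TCP pose, the force, the opening and the grip force at its end, in the units of the state.
- read_state(): the state, without advancing time (a new reading comes with each control period).
- snapshot(name): name is "scene" or "top" or "wrist"; returns a dict with "image" (384x512x3 uint8, red, green, blue), "intrinsics" (3x3 intrinsics, pixels), "k1" (the pictures are not rectified: a ray, as slopes to the right and down, at radius r is drawn at 1 + k1 r^2 times it, then the intrinsics apply), "cam_to_world" (4x4, takes a point from camera to world coordinates). Camera axes: x right, y up, looking along -z (the intrinsics and any distortion apply to the point x, -y, -z); pixel columns grow to the right and rows downward; lengths in m; the calibration is good to about 2 mm. A picture is of the moment at which its call begins. There is no depth.
- close_job(): hands the job in; it is judged then, once.
Trained networks look in the newest picture that a camera, given by its name, has taken for a name from the list of things; names that differ only in an ending like _2 or _b are one class to them, and where a whole thing is asked for, a point or a joint stands for the part that bears it (a point fixed in the world has none). Each returns a list of dicts, best first, with "p" (0 to 1); they miss things now and then, are a little off and sometimes report something else, mostly with a low value. They report only what shows in the picture. A call takes as long as a camera call. They do not tell look-alikes from the thing itself.
- boxes_of(camera, thing): "centre" ([column, row] in pixels, amid what is visible of it).
- trace(camera, thing): "region" (384x512 bool, what is visible of it) and "centre" ([column, row] in pixels, amid what is visible of it).
- landmark_of(camera, thing): "centre" ([column, row] in pixels: a listed point, or the origin of a listed thing).
The state is a dict: "clock": time; "qpos": joint angles; "qvel": joint speeds; "tau": joint torques, N m; "ee_pos": TCP position; "tcp_rot": TCP orientation; "ft_force": force on the tool from outside, world axes, zero at the start; "ft_torque": the same for the moment, N m; "finger_gap": finger opening in m; "finger_force": force on a finger pad.
Only numpy, scipy, OpenCV 4.12 (cv2) and the standard library are available. Lean on these libraries where they do the work, as an engineer would, in place of code of your own. Each camera call takes 0.05 s, during which the arm holds its last target. There are 200 camera calls.

## Working session

There is one attempt and no reset: what is moved stays moved. The work goes in short steps, Python scripts to look and compute and a shell command to move; the robot and the scene stay as the last step left them, time stands still between calls to the robot, and variables do not carry over. Pictures are saved under pics/ and viewed, at most 10 in all, crops included, and the job is handed in when it is done.

```bash
ls; mkdir -p pics; cat > h.py <<'E'
from bench import *
import numpy as np, cv2
from scipy.spatial.transform import Rotation as R
def ray(s,px):
    K=s["intrinsics"];d=((px[0]-K[0,2])/K[0,0],(px[1]-K[1,2])/K[1,1])
    d=np.array(d);u=d.copy()
    for _ in range(20): u=d/(1+s["k1"]*(u@u))
    T=s["cam_to_world"];return T[:3,3],T[:3,:3]@np.array([u[0],-u[1],-1])
def at(s,px,z):
    o,d=ray(s,px);return o+d*(z-o[2])/d[2]
def proj(s,p):
    T=s["cam_to_world"];c=T[:3,:3].T@(np.array(p)-T[:3,3]);u=np.array([c[0],-c[1]])/-c[2]
    u=u*(1+s["k1"]*(u@u));K=s["intrinsics"];return np.array([K[0,0]*u[0]+K[0,2],K[1,1]*u[1]+K[1,2]])
def save(im,n): cv2.imwrite("pics/"+n,cv2.cvtColor(im,cv2.COLOR_RGB2BGR))
E
python3 - <<'E'
from h import *
for k in("K",):pass
st=read_state();print({k:np.round(v,3) for k,v in st.items()})
for c in("top","scene"):
    s=snapshot(c);save(s["image"],c+"0.png");s={k:np.array(v) for k,v in s.items()}
    print(c,s["cam_to_world"][:3,3].round(3))
    for t,z in(("clamp",0),("strap_tip",.124),("end_stop",.023),("column",.012),("thumbscrew",.097),("screw_axis",.097),("push_faces",.08),("vial_a",0),("end_plug",0),("wrench",0),("solvent_bottle",0),("beaker",0),("vial_rack",0)):
        for r in landmark_of(c,t)[:4]: print(t,round(r["p"],2),np.round(r["centre"],1),at(s,r["centre"],z).round(3))
E
```

```text
pics
{'clock': np.float64(0.0), 'qpos': array([-1.121,  0.69 , -0.195,  1.566,  0.157,  0.903, -0.215]), 'qvel': array([-0.001, -0.001, -0.002,  0.   , -0.001, -0.   ,  0.001]), 'tau': array([ 1.0000e-03, -5.3961e+01, -1.2660e+00, -1.5854e+01,  9.0000e-03,
        1.0000e-02,  0.0000e+00]), 'ee_pos': array([0.252, 0.571, 0.241]), 'tcp_rot': array([-6.480e-01, -3.074e+00,  3.000e-03]), 'ft_force': array([ 0.176, -0.746, -0.368]), 'ft_torque': array([-0.089,  0.032,  0.051]), 'finger_force': np.float64(0.0), 'finger_gap': np.float64(0.085)}
top [ 0.358 -0.003  1.166]
clamp 0.82 [264.6 192. ] [ 0.557 -0.032  0.   ]
clamp 0.19 [244.1 181.1] [0.59  0.028 0.   ]
strap_tip 0.84 [267.  182.3] [ 0.562 -0.036  0.124]
end_stop 0.89 [243.5 181.8] [0.584 0.029 0.023]
column 0.82 [273.8 191.4] [ 0.556 -0.059  0.012]
column 0.8 [339.5 189.6] [ 0.558 -0.252  0.012]
column 0.77 [311.6 259.1] [ 0.357 -0.163  0.012]
column 0.58 [267.  182.6] [ 0.582 -0.039  0.012]Traceback (most recent call last):
  File "<stdin>", line 8, in <module>
ValueError: it knows: beaker, clamp, column, end_plug, end_stop, lead_faces, push_faces, screw_axis, solvent_bottle, strap_tip, vial, vial_rack, wrench
```

```bash
python3 -c "
import cv2,numpy as np
a=cv2.imread('pics/top0.png');b=cv2.imread('pics/scene0.png')
print(a.shape)"; python3 -m crank --help 2>&1 | head -5
```

```text
(384, 512, 3)
invalid input: not JSON, or not a number[ WARN:0@0.031] global loadsave.cpp:275 findDecoder imread_('pics/scene0.png'): can't open/read file: check file path/integrity
```

View pics/top0.png

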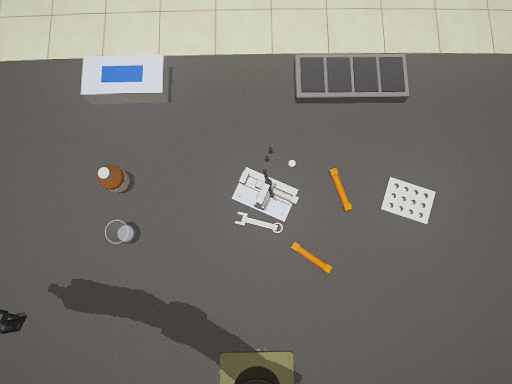

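The top view shows the clamp at (265,192) with its end stop at (243,182). The steel column sticks out to the right at about (288,197). Two orange look-alike columns lie at (340,190) and (312,258), the wrench at (260,222), vials at (268,155) and the plug at (292,163).

```bash
python3 - <<'E'
from h import *
for c in("top","scene"):
    s=snapshot(c);s={k:np.array(v) for k,v in s.items()};im=s["image"]
    if c=="scene": save(im,"scene1.png")
    else: save(cv2.resize(im[140:240,215:315],(600,600),interpolation=cv2.INTER_CUBIC),"top1.png")
    print(c,s["cam_to_world"][:3,3].round(3))
    for t,z in(("clamp",0),("strap_tip",.124),("end_stop",.023),("column",.012),("screw_axis",.097),("push_faces",.082),("lead_faces",.082),("vial",0),("end_plug",0),("wrench",0)):
        for r in landmark_of(c,t)[:3]: 
            if r["p"]>.4: print(t,round(r["p"],2),np.round(r["centre"],1),at(s,r["centre"],z).round(3))
E
```

```text
top [ 0.358 -0.003  1.166]
clamp 0.96 [264.5 189.7] [ 0.563 -0.032  0.   ]
strap_tip 0.6 [269.1 182. ] [ 0.562 -0.042  0.124]
strap_tip 0.57 [269.1 183.6] [ 0.558 -0.041  0.124]
end_stop 0.63 [245.1 180.3] [0.588 0.025 0.023]
column 0.83 [310.8 256.1] [ 0.366 -0.161  0.012]
column 0.64 [338.5 191. ] [ 0.554 -0.249  0.012]
column 0.48 [275.9 191.9] [ 0.554 -0.065  0.012]
push_faces 0.49 [268.3 180. ] [ 0.576 -0.041  0.082]
vial 0.55 [268.9 147.3] [ 0.693 -0.048  0.   ]
vial 0.46 [267.5 162.4] [ 0.646 -0.043  0.   ]
wrench 0.52 [260.3 222.5] [ 0.466 -0.018  0.   ]
scene [ 1.364 -0.302  0.898]
strap_tip 0.96 [263.4 187.4] [ 0.556 -0.03   0.124]
strap_tip 0.71 [262.2 204. ] [ 0.611 -0.052  0.124]
end_stop 0.74 [287.1 221.3] [0.595 0.022 0.023]
column 0.95 [178.7 243.2] [ 0.569 -0.262  0.012]
column 0.66 [248.8 219.2] [ 0.545 -0.068  0.012]
column 0.57 [197.2 185.4] [ 0.369 -0.169  0.012]
screw_axis 0.75 [265.  202.5] [ 0.582 -0.035  0.097]
screw_axis 0.7 [263.8 199.5] [ 0.571 -0.034  0.097]
push_faces 0.62 [259.7 204. ] [ 0.568 -0.044  0.082]
vial 0.48 [271.7 251.4] [ 0.66  -0.044  0.   ]
vial 0.46 [267.9 258.6] [ 0.679 -0.06   0.   ]
wrench 0.61 [255.8 198.6] [ 0.464 -0.022  0.   ]
```

View pics/scene1.png

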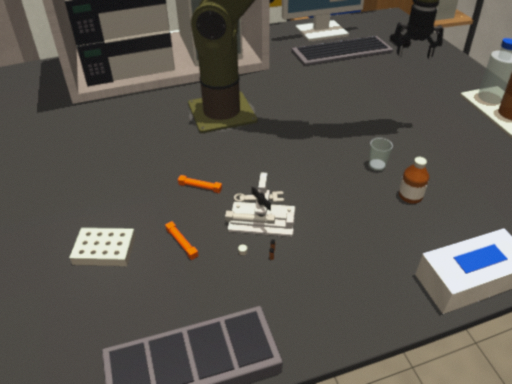

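View pics/top1.png

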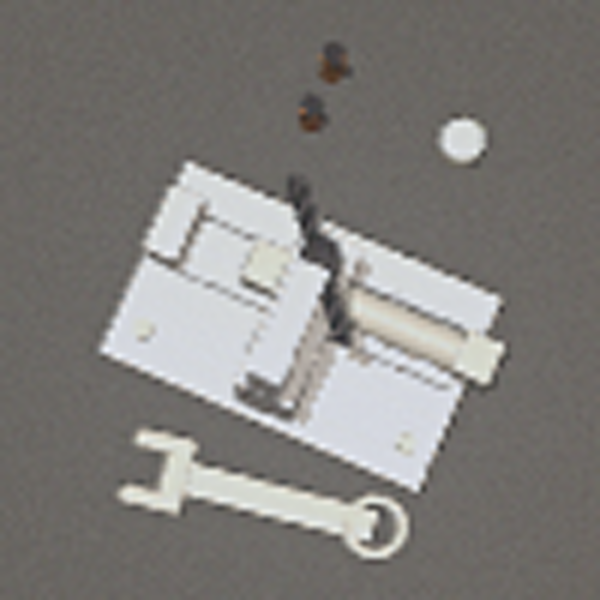

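The crop shows the plate corners at full-picture pixels of about (246.3,166.7), (298.3,189.7), (285,221.7) and (231.7,198.3). The column's -y end is at (298,200), and the wings run from (264.7,170.5) to (272.5,196.7).
Look-alikes for the column are orange at (340,190), orange at (312,258) and steel in the cradle at (288,195). I choose the steel one, and the crop confirms it.

```bash
python3 - <<'E'
from h import *
import bench
print([n for n in dir(bench) if not n.startswith('_')], getattr(bench,'tips_ahead',None))
s={k:np.array(v) for k,v in snapshot("top").items()}
f=lambda x,y:(215+x/6-.4,140+y/6-.4)
C=np.array([(36,85),(36,-85),(-69,-85),(-69,85)])/1e3
W=np.array([at(s,f(*p),.012)[:2] for p in((188,160),(500,298),(420,490),(100,350))])
a,b=C-C.mean(0),W-W.mean(0)
yaw=np.arctan2((a[:,0]*b[:,1]-a[:,1]*b[:,0]).sum(),(a*b).sum())
M=np.array([[np.cos(yaw),-np.sin(yaw)],[np.sin(yaw),np.cos(yaw)]]);o=W.mean(0)-M@C.mean(0)
print("yaw",np.degrees(yaw),"o",o,"res mm",((W-o-C@M.T)*1e3).round(1).tolist())
cl=lambda p,z:(M.T@(at(s,p,z)[:2]-o)*1e3).round(1)
print("col end",cl(f(500,358),.026),"wings",cl(f(298,180),.109),cl(f(345,342),.109),"plug",cl(f(463,140),.018),"vials",cl(f(312,100),.03),cl(f(333,55),.03))
print("strap tip",cl((269,183),.124), "nut", cl(f(262,265),.034))
np.savez("clamp.npz",M=M,o=o)
st=read_state();Rt=R.from_rotvec(st["tcp_rot"]).as_matrix();print(Rt.round(3))
for n,p in(("col start",(0,-125)),("axis",(0,0))):
    w=np.r_[o+M@(np.array(p)/1e3),st["ee_pos"][2]];print(n,w.round(4),"tool shift",(Rt.T@(w-st["ee_pos"])).round(4))
E
```

```text
['IKError', 'boxes_of', 'close_job', 'landmark_of', 'read_state', 'snapshot', 'tips_ahead', 'trace'] 0.011
yaw -24.881008660684497 o [ 0.56491676 -0.03941885] res mm [[-0.6, -0.6], [-0.8, 1.9], [0.9, -0.6], [0.4, -0.7]]
col end [  4.7 -94.8] wings [27.4 23.4] [-31.9 -25.6] plug [ 98.6 -36. ] vials [83.9 39. ] [108.8  38.8]
strap tip [-4.1 -3.9] nut [-1.6 27.9]
[[-0.915  0.404  0.   ]
 [ 0.404  0.915  0.   ]
 [ 0.     0.    -1.   ]]
col start [ 0.5123 -0.1528  0.2423] tool shift [-5.304e-01 -5.579e-01 -1.000e-04]
axis [ 0.5649 -0.0394  0.2423] tool shift [-5.327e-01 -4.329e-01 -1.000e-04]
```

```bash
python3 -m crank '[[0,0,0,-0.033,-0.035,0,0],[0,0,0,-0.033,-0.035,0,0],[0,0,0,-0.033,-0.035,0,0],[0,0,0,-0.033,-0.035,0,0],[0,0,0,-0.033,-0.035,0,0],[0,0,0,-0.033,-0.035,0,0],[0,0,0,-0.033,-0.035,0,0],[0,0,0,-0.033,-0.035,0,0]]' && python3 -m crank '[[0,0,0,-0.033,-0.035,0,0],[0,0,0,-0.033,-0.035,0,0],[0,0,0,-0.033,-0.035,0,0],[0,0,0,-0.033,-0.035,0,0],[0,0,0,-0.033,-0.035,0,0],[0,0,0,-0.033,-0.035,0,0],[0,0,0,-0.033,-0.035,0,0],[0,0,0,-0.033,-0.035,0,0],[0,0,0,0,0,0,0],[0,0,0,0,0,0,0],[0,0,0,0,0,0,0]]'
cat > w.py <<'E'
import sys
from h import *
d=np.load("clamp.npz");M,o=d["M"],d["o"]
s={k:np.array(v) for k,v in snapshot("wrist").items()};im=s["image"].copy()
def P(x,y,z): return proj(s,np.r_[o+M@(np.array([x,y])/1e3),z/1e3])
for p in((36,85,12),(36,-85,12),(-69,-85,12),(-69,85,12),(0,-64,23),(-8,8,128),(-8,-8,128),(17.5,66,38),(-17.5,66,38)):
    u=P(*p); cv2.circle(im,tuple(int(v) for v in u),3,(255,0,0),1)
save(cv2.resize(im,(800,600)),sys.argv[1])
for t in("clamp","strap_tip","end_stop","column","screw_axis"):
    z={"clamp":0,"strap_tip":.124,"end_stop":.023,"column":.012,"screw_axis":.097}[t]
    for r in landmark_of("wrist",t)[:2]: print(t,round(r["p"],2),np.round(r["centre"]),(M.T@(at(s,r["centre"],z)[:2]-o)*1e3).round(1))
st=read_state();Rt=R.from_rotvec(st["tcp_rot"]).as_matrix()
print(st["clock"],st["qpos"].round(2),st["ee_pos"].round(4),"clamp mm",(M.T@(st["ee_pos"][:2]-o)*1e3).round(1),st["ft_force"].round(1),"gap",st["finger_gap"],"tool x in clamp",(M.T@Rt[:2,0]).round(3))
E
python3 w.py w0.png
```

```text
clock: 2.2
ee_pos: [0.3815, 0.2074, 0.2426]
tcp_rot: [0.648, 3.073, 0.001]
ft_force: [1.4, -0.4, 0.6]
finger_gap: 0.0002
finger_force: 0.0
clock: 3.3
ee_pos: [0.509, -0.1522, 0.2423]
tcp_rot: [-0.645, -3.074, -0.002]
ft_force: [-0.4, 0.1, -0.4]
finger_gap: 0.0004
finger_force: 0.0
clamp 0.64 [359. 168.] [1.6 1.3]
strap_tip 0.55 [404. 188.] [-7.8 -3.9]
end_stop 0.9 [422. 172.] [-0.8 63.6]
column 0.9 [334. 169.] [  0.4 -31.3]
column 0.75 [192.  43.] [-128.5 -191.7]
screw_axis 0.6 [393. 189.] [ 0.  -0.3]
screw_axis 0.6 [349.  77.] [-93.3 -49.1]
3.6 [ 0.38  0.57 -0.29  1.84  0.23  0.76  1.13] [ 0.5092 -0.1528  0.2424] clamp mm [  -2.8 -126.3] [-0.5  0.4 -0.1] gap 5.1524402832137124e-05 tool x in clamp [-1.   -0.02]
```

View pics/w0.png

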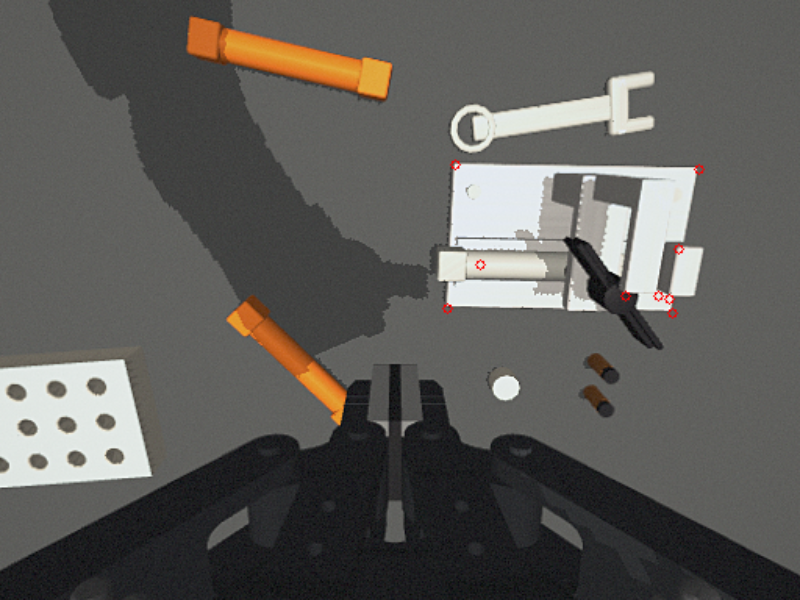

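The wrist view confirms the plate fit (red marks on the corners, (455,165) and (698,170)). The steel column's nut is at (452,265), the wings run from (570,240) to (660,347), and the finger linkages are wide along tool y. I'll turn the tool 90° so the linkages lie across the cradle.

```bash
python3 -m crank '[[0,0,8.18,0,0,0,0],[0,0,8.18,0,0,0,0],[0,0,8.18,0,0,0,0],[0,0,8.18,0,0,0,0],[0,0,8.18,0,0,0,0],[0,0,8.18,0,0,0,0],[0,0,8.18,0,0,0,0],[0,0,8.18,0,0,0,0],[0,0,8.18,0,0,0,0],[0,0,8.18,0,0,0,0],[0,0,8.18,0,0,0,0],[0,0,0,0,0,0,0]]'
cat > s.py <<'E'
from h import *
d=np.load("clamp.npz");M,o=d["M"],d["o"]
st=read_state();Rt=R.from_rotvec(st["tcp_rot"]).as_matrix();v=M.T@Rt[:2,0]
print(st["clock"],st["qpos"].round(2),"clamp mm",(M.T@(st["ee_pos"][:2]-o)*1e3).round(1),"z",st["ee_pos"][2].round(4),"F clamp",(M.T@st["ft_force"][:2]).round(1),st["ft_force"][2].round(1),"toolx ang",np.degrees(np.arctan2(v[1],v[0])).round(1))
E
python3 s.py
```

```text
clock: 4.8
ee_pos: [0.5093, -0.1531, 0.2423]
tcp_rot: [2.631, 1.716, -0.0]
ft_force: [0.3, 0.7, 1.0]
finger_gap: -0.0002
finger_force: 0.0
4.8 [ 0.09  0.57  0.19  1.86 -0.15  0.72 -0.05] clamp mm [  -2.6 -126.5] z 0.2423 F clamp [-0.   0.7] 1.0 toolx ang 91.1
```

```bash
python3 -m crank '[[0,0,1,0,0.0026,0.04,0],[0,0,0,0,0,0.04,0],[0,0,0,0,0,0.04,0],[0,0,0,0,0,0.04,0],[0,0,0,0,0,0.03,0],[0,0,0,0,0,0.016,0],[0,0,0,0.006,0,0,0],[0,0,0,0.006,0,0,0],[0,0,0,0.006,0,0,0],[0,0,0,0.004,0,0,0],[0,0,0,0,0,0,0]]'; python3 s.py
python3 -m crank '[[0,0,0,0.004,0,0,0],[0,0,0,0.004,0,0,0],[0,0,0,0.004,0,0,0],[0,0,0,0.004,0,0,0],[0,0,0,0.003,0,0,0],[0,0,0,0.003,0,0,0],[0,0,0,0,0,0,0]]'; python3 s.py
```

```text
clock: 5.9
ee_pos: [0.5219, -0.1341, 0.0372]
tcp_rot: [2.644, 1.694, 0.003]
ft_force: [-0.1, -0.5, -0.9]
finger_gap: 0.0002
finger_force: 0.0
5.9 [ 0.12  0.92  0.08  1.97 -0.24  0.27 -0.03] clamp mm [   0.8 -104. ] z 0.0372 F clamp [ 0.1 -0.5] -0.9 toolx ang 90.2
clock: 6.6
ee_pos: [0.5304, -0.114, 0.0362]
tcp_rot: [-2.646, -1.693, -0.001]
ft_force: [-0.3, -0.7, 0.7]
finger_gap: 0.0001
finger_force: 0.4
6.6 [ 0.08  0.92  0.09  1.95 -0.25  0.28 -0.06] clamp mm [  0.1 -82.2] z 0.0362 F clamp [ 0.  -0.8] 0.7 toolx ang 90.1
```

```bash
python3 -m crank '[[0,0,0,0.002,0,0,0],[0,0,0,0.002,0,0,0],[0,0,0,0,0,0,0]]'|grep ft;  python3 s.py; python3 -m crank '[[0,0,0,0.002,0,0,0],[0,0,0,0.001,0,0,0],[0,0,0,0,0,0,0]]' | grep ft; python3 s.py;  python3 - <<'E'
from h import *
s={k:np.array(v) for k,v in snapshot("wrist").items()};save(s["image"],"w1.png")
for c in("wrist","top"):
  if c=="top": s={k:np.array(v) for k,v in snapshot(c).items()}
  d=np.load("clamp.npz")
  for t,z in(("column",.012),("end_stop",.023)):
    for r in landmark_of(c,t)[:2]: print(c,t,round(r["p"],2),(d["M"].T@(at(s,r["centre"],z)[:2]-d["o"])*1e3).round(1))
E
```

```text
ft_force: [-0.2, -0.8, -0.3]
6.9 [ 0.07  0.92  0.09  1.95 -0.25  0.28 -0.07] clamp mm [  0.  -78.6] z 0.0362 F clamp [ 0.1 -0.8] -0.3 toolx ang 90.1
ft_force: [-0.3, -1.9, -0.0]
7.2 [ 0.06  0.92  0.09  1.95 -0.26  0.28 -0.07] clamp mm [  0.1 -75.9] z 0.0362 F clamp [ 0.5 -1.8] -0.0 toolx ang 90.1
top column 0.64 [  77.8 -188.6]
top column 0.53 [-139.1 -195.5]
top end_stop 0.93 [-8.8 73.9]
```

View pics/w1.png

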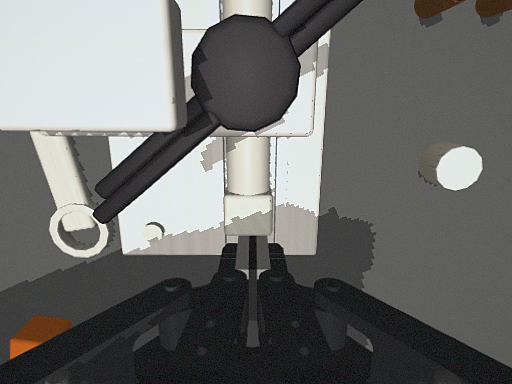

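The column's end nut at (248,215) is against the finger and straight in the cradle. I'll keep pushing until the force jumps.

```bash
for i in 1; do python3 -m crank '[[0,0,0,0.001,0,0,0],[0,0,0,0,0,0,0]]'>/dev/null; python3 s.py; python3 -m crank '[[0,0,0,0.001,0,0,0],[0,0,0,0,0,0,0]]'>/dev/null; python3 s.py; python3 -m crank '[[0,0,0,0.001,0,0,0],[0,0,0,0,0,0,0]]'>/dev/null; python3 s.py; done
```

```text
7.7 [ 0.06  0.92  0.09  1.95 -0.26  0.28 -0.07] clamp mm [  0.1 -75.9] z 0.0362 F clamp [-0.1 -4.6] -0.0 toolx ang 90.0
7.9 [ 0.06  0.92  0.09  1.95 -0.26  0.28 -0.07] clamp mm [  0.  -75.9] z 0.0362 F clamp [-0.1 -5. ] 0.0 toolx ang 90.0
8.1 [ 0.06  0.92  0.09  1.95 -0.26  0.28 -0.07] clamp mm [  0.  -75.8] z 0.0362 F clamp [-0.8 -8.2] 0.3 toolx ang 90.0
```

The column is home: force rises with no motion at y = -75.9, where -75 was expected. I'll back off, lift, and go to the first stroke's start.

```bash
python3 -m crank '[[0,0,0,-0.01,0,0,0],[0,0,0,-0.013,0,0,0],[0,0,0,0,0,-0.04,0],[0,0,0,0,0,-0.04,0],[0,0,0,0,0,-0.04,0],[0,0,0,0,0,-0.034,0],[0,0,0,0.045,0.0055,0,0],[0,0,0,0.045,0,0,0],[0,0,0,0.043,0,0,0]]'>/dev/null;  python3 -m crank '[[0,0,-8.5,0,0,0,0],[0,0,-8.5,0,0,0,0],[0,0,-8.5,0,0,0,0],[0,0,-8.5,0,0,0,0],[0,0,-8.5,0,0,0,0],[0,0,-8.5,0,0,0,0],[0,0,-8.5,0,0,0,0],[0,0,-8.5,0,0,0,0],[0,0,-8.5,0,0,0,0],[0,0,-8.5,0,0,0,0]]' >/dev/null;  python3 -m crank '[[0,0,-8.5,0,0,0,0],[0,0,-8.5,0,0,0,0],[0,0,-8.5,0,0,0,0],[0,0,-8.5,0,0,0,0],[0,0,-8.5,0,0,0,0],[0,0,-3,0,0,0,0],[0,0,0,0,0,0,0],[0,0,0,0,0,0,0]]';  python3 s.py; python3 w.py w2.png
```

```text
clock: 10.8
ee_pos: [0.5854, -0.0086, 0.1904]
tcp_rot: [-0.426, 3.112, 0.001]
ft_force: [-0.2, 1.0, -0.2]
finger_gap: -0.0
finger_force: 0.0
10.8 [ 0.19  0.73 -0.44  1.73  0.42  0.77  1.38] clamp mm [ 5.6 36.6] z 0.1904 F clamp [-0.6  0.8] -0.2 toolx ang -139.5
clamp 0.76 [229. 145.] [0.4 0.4]
strap_tip 0.62 [222. 156.] [-10.5  -2.5]
end_stop 0.64 [279. 192.] [-0.1 66. ]
column 0.47 [227. 145.] [-0.4 -1. ]
screw_axis 0.91 [221. 161.] [-1.5  0.3]
11.1 [ 0.19  0.73 -0.44  1.73  0.42  0.77  1.39] [ 0.5855 -0.0082  0.1904] clamp mm [ 5.5 37. ] [ 0.6 -0.4 -0.4] gap -8.961171377568498e-05 tool x in clamp [-0.76 -0.65]
```

View pics/w2.png

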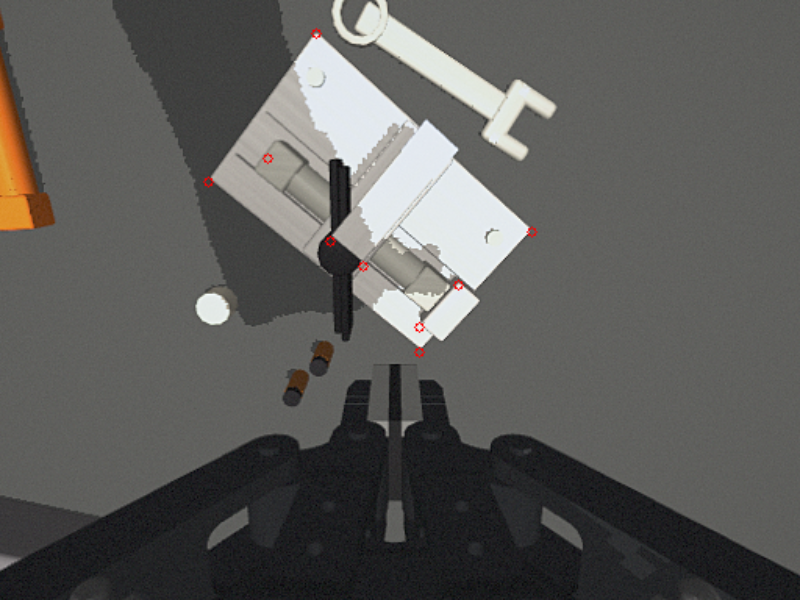

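The wing is aligned with the tool's x axis at (340,160–335), and the finger is clear on its trailing side. The column sits against the stop at (435,290).

```bash
python3 -m crank '[[0,0,0,0,0,0.04,0],[0,0,0,0,0,0.04,0],[0,0,0,0,0,0.016,0],[0,0,0,0,-0.007,0,0],[0,0,0,0,0,0,0]]'>/dev/null;  python3 s.py; python3 -m crank '[[0,0,8,-0.0022,-0.0041,0,0],[0,0,8,-0.0022,-0.0041,0,0],[0,0,8,-0.0022,-0.0041,0,0],[0,0,8,-0.0022,-0.0041,0,0],[0,0,0,0,0,0,0]]'>/dev/null;  python3 s.py
```

```text
11.6 [ 0.15  0.87 -0.36  1.79  0.51  0.58  1.32] clamp mm [10.8 30.8] z 0.0945 F clamp [-0.9 -0.4] -0.7 toolx ang -139.5
12.1 [ 0.1   0.86 -0.23  1.76  0.33  0.56  0.96] clamp mm [26.9 21.9] z 0.0961 F clamp [-0.8  1.4] 0.5 toolx ang -171.5
```

```bash
python3 -m crank '[[0,0,8,-0.0018,-0.0041,0.0003,0],[0,0,8,-0.0018,-0.0041,0.0003,0],[0,0,8,-0.0018,-0.0041,0.0003,0],[0,0,8,-0.0018,-0.0041,0.0003,0],[0,0,8,-0.0018,-0.0041,0.0003,0],[0,0,8,-0.0018,-0.0041,0.0003,0],[0,0,0,0,0,0,0]]'>/dev/null;  python3 s.py; python3 w.py w3.png
```

```text
12.8 [ 0.03  0.85 -0.02  1.78  0.03  0.51  0.44] clamp mm [32.4 -3.9] z 0.0938 F clamp [0.7 0.9] -0.1 toolx ang 140.7
clamp 0.64 [210. 206.] [ 16.9 -32.4]
clamp 0.58 [227. 166.] [ 1.6 -2.4]
strap_tip 0.81 [177. 210.] [-11.  -2.]
end_stop 0.64 [303. 101.] [-1.9 63.7]
column 0.59 [224. 164.] [-1.7 -0.9]
screw_axis 0.74 [209. 204.] [-1.1 -0.8]
13.1 [ 0.03  0.85 -0.02  1.78  0.03  0.51  0.44] [ 0.5919 -0.0556  0.0928] clamp mm [31.3 -3.4] [1.4 0.6 0.2] gap -0.0002315461222324044 tool x in clamp [-0.774  0.633]
```

View pics/w3.png

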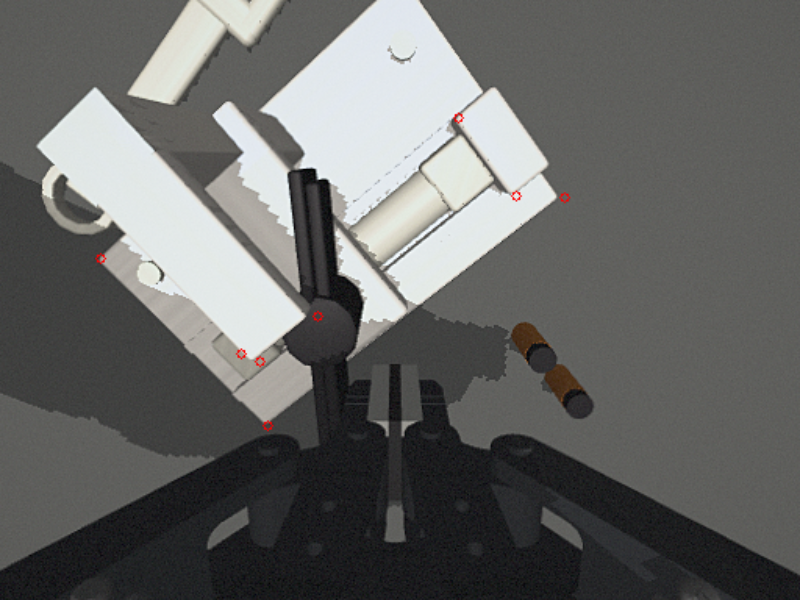

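The wing is being carried along, parallel to the finger at (320,410), on the trailing side. The column is still against the stop. I'll continue the stroke.

```bash
python3 -m crank '[[0,0,8,-0.0021,-0.0041,0,0],[0,0,8,-0.0021,-0.0041,0,0],[0,0,8,-0.0021,-0.0041,0,0],[0,0,8,-0.0021,-0.0041,0,0],[0,0,8,-0.0021,-0.0041,0,0],[0,0,0,0,0,0,0]]'>/dev/null;  python3 s.py; python3 -m crank '[[0,0,8,-0.0021,-0.0041,0,0],[0,0,8,-0.0021,-0.0041,0,0],[0,0,8,-0.0021,-0.0041,0,0],[0,0,8,-0.0021,-0.0041,0,0],[0,0,8,-0.0021,-0.0041,0,0],[0,0,0,0,0,0,0]]'>/dev/null;  python3 s.py
```

```text
13.7 [-0.04  0.85  0.14  1.84 -0.24  0.47  0.02] clamp mm [ 19.9 -24.1] z 0.0923 F clamp [1.  0.3] 0.1 toolx ang 100.6
14.3 [-0.13  0.85  0.3   1.91 -0.52  0.46 -0.4 ] clamp mm [ -0.8 -33.4] z 0.0927 F clamp [ 0.  -3.4] 4.3 toolx ang 60.7
```

```bash
python3 -m crank '[[0,0,0,0,0.008,0,0],[0,0,0,0,0,-0.03,0],[0,0,0,0,0,-0.034,0],[0,0,0,0,0,-0.034,0],[0,0,-8.5,0.029,-0.024,0,0],[0,0,0,0,0,0,0]]'>/dev/null;  python3 s.py;  python3 -m crank '[[0,0,-8.5,0,0,0,0],[0,0,-8.5,0,0,0,0],[0,0,-8.5,0,0,0,0],[0,0,-8.5,0,0,0,0],[0,0,-8.5,0,0,0,0],[0,0,-8.5,0,0,0,0],[0,0,-8.5,0,0,0,0],[0,0,-8.5,0,0,0,0],[0,0,-8.5,0,0,0,0],[0,0,-8.5,0,0,0,0],[0,0,-8.5,0,0,0,0]]' >/dev/null;  python3 -m crank '[[0,0,-8.5,0,0,0,0],[0,0,-8.5,0,0,0,0],[0,0,-8.5,0,0,0,0],[0,0,-8.5,0,0,0,0],[0,0,-8.5,0,0,0,0],[0,0,-8.5,0,0,0,0],[0,0,-8.5,0,0,0,0],[0,0,-8.5,0,0,0,0],[0,0,-8.5,0,0,0,0],[0,0,0,0,0,0,0],[0,0,0,0,0,0,0]]' >/dev/null;  python3 s.py
```

```text
14.9 [-0.24  0.71  0.38  1.81 -0.4   0.69 -0.42] clamp mm [-1.1  7.5] z 0.191 F clamp [-0.9  1.4] -0.2 toolx ang 69.9
17.1 [ 0.27  0.71 -0.48  1.79  0.46  0.75  1.71] clamp mm [-0.4  0.7] z 0.1902 F clamp [-0.3  0.9] -0.0 toolx ang -121.1
```

```bash
python3 -m crank '[[0,0,0,-0.027,0.025,0,0],[0,0,0,0,0,0,0],[0,0,0,0,0,0,0]]'>/dev/null;  python3 w.py w4.png
```

```text
clamp 0.91 [228. 144.] [-2.2  0.9]
clamp 0.25 [217. 157.] [14.7  6.9]
strap_tip 0.68 [220. 159.] [-9.  -3.2]
end_stop 0.91 [259. 202.] [-0.9 62.8]
end_stop 0.73 [160. 223.] [95.9 31.7]
screw_axis 0.98 [218. 160.] [-2.6  0. ]
17.7 [ 0.2   0.72 -0.48  1.77  0.45  0.76  1.66] [ 0.5731 -0.0035  0.1904] clamp mm [-7.7 36. ] [-0.1 -0.3 -0.2] gap 0.00017542078081065493 tool x in clamp [-0.515 -0.857]
```

View pics/w4.png

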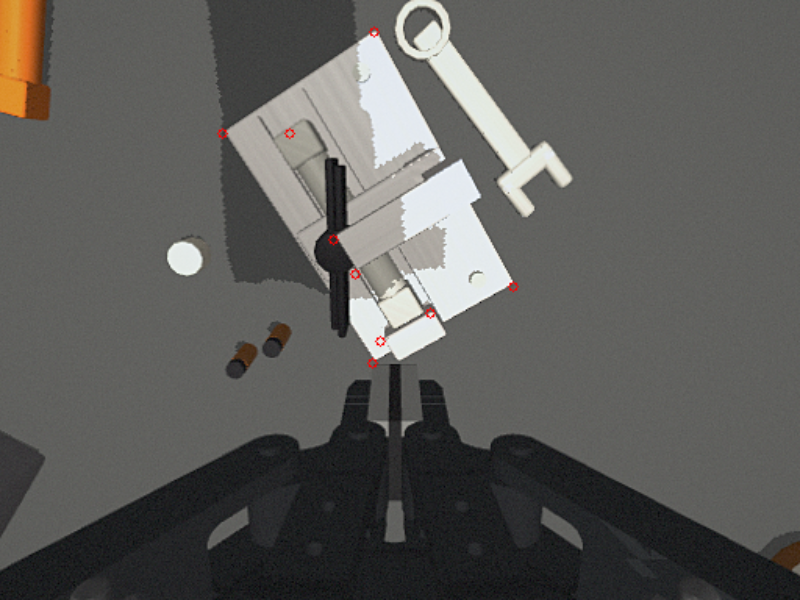

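The wing is again parallel to the tool (x≈338), at about 60° in the clamp frame, and the column is still home. I'll start the second stroke.

```bash
python3 -m crank '[[0,0,0,0,0,0.04,0],[0,0,0,0,0,0.04,0],[0,0,0,0,0,0.018,0],[0,0,0,0,-0.007,0,0],[0,0,0,0,0,0,0]]'>/dev/null;  python3 s.py; python3 -m crank '[[0,0,8,-0.0020,-0.0041,0.0003,0],[0,0,8,-0.0020,-0.0041,0.0003,0],[0,0,8,-0.0020,-0.0041,0.0003,0],[0,0,8,-0.0020,-0.0041,0.0003,0],[0,0,8,-0.0020,-0.0041,0.0003,0],[0,0,8,-0.0020,-0.0041,0.0003,0],[0,0,0,0,0,0,0]]'>/dev/null;  python3 s.py; python3 -m crank '[[0,0,8,-0.0020,-0.0041,0,0],[0,0,8,-0.0020,-0.0041,0,0],[0,0,8,-0.0020,-0.0041,0,0],[0,0,8,-0.0020,-0.0041,0,0],[0,0,8,-0.0020,-0.0041,0,0],[0,0,8,-0.0020,-0.0041,0,0],[0,0,0,0,0,0,0]]'>/dev/null;  python3 s.py
```

```text
18.2 [ 0.16  0.86 -0.38  1.82  0.56  0.57  1.58] clamp mm [-0.9 32.3] z 0.0927 F clamp [-2.  -0.1] 0.7 toolx ang -121.0
18.9 [ 0.07  0.86 -0.18  1.77  0.27  0.53  1.05] clamp mm [23.8 22.7] z 0.0926 F clamp [-0.   0.8] -0.1 toolx ang -169.0
19.6 [ 0.    0.86  0.02  1.78 -0.03  0.5   0.54] clamp mm [31.  -3.2] z 0.0919 F clamp [0.7 0.4] 0.3 toolx ang 143.2
```

```bash
python3 -m crank '[[0,0,8,-0.0021,-0.0041,0,0],[0,0,8,-0.0021,-0.0041,0,0],[0,0,8,-0.0021,-0.0041,0,0],[0,0,8,-0.0021,-0.0041,0,0],[0,0,8,-0.0021,-0.0041,0,0],[0,0,4,-0.001,-0.0021,0,0],[0,0,0,0,0,0,0]]'>/dev/null;  python3 s.py; python3 -m crank '[[0,0,2,-0.0005,-0.0011,0,0],[0,0,2,-0.0005,-0.0011,0,0],[0,0,0,0,0,0,0]]'>/dev/null;  python3 s.py;  python3 -m crank '[[0,0,2,-0.0005,-0.0011,0,0],[0,0,2,-0.0005,-0.0011,0,0],[0,0,0,0,0,0,0]]'>/dev/null;  python3 s.py
```

```text
20.3 [-0.07  0.85  0.19  1.84 -0.33  0.47  0.08] clamp mm [ 19.  -24.7] z 0.0913 F clamp [2.1 0.6] -0.6 toolx ang 99.3
20.6 [-0.08  0.86  0.21  1.85 -0.36  0.47  0.04] clamp mm [ 16.6 -26.3] z 0.091 F clamp [ 1.4 -0.3] 1.1 toolx ang 95.1
20.9 [-0.09  0.86  0.23  1.86 -0.38  0.47 -0.01] clamp mm [ 15.3 -27.4] z 0.091 F clamp [5.8 0.6] 1.6 toolx ang 91.0
```

```bash
python3 -m crank '[[0,0,0,0,-0.0015,0,0],[0,0,0,0,0,0,0]]'>/dev/null;  python3 s.py; python3 -m crank '[[0,0,0,0,-0.0015,0,0],[0,0,0,0,0,0,0],[0,0,0,0,0,0,0]]'>/dev/null;  python3 s.py
```

```text
21.1 [-0.09  0.85  0.23  1.86 -0.38  0.46 -0.01] clamp mm [ 14.9 -27.4] z 0.0911 F clamp [ 6.4 -0.6] -0.1 toolx ang 91.1
21.4 [-0.09  0.85  0.22  1.87 -0.39  0.46 -0.01] clamp mm [ 14.6 -27.4] z 0.0912 F clamp [7.9 0.5] -1.6 toolx ang 91.1
```

```bash
python3 -m crank '[[0,0,0,0,-0.003,0,0],[0,0,0,0,0,0,0],[0,0,0,0,0,0,0]]'>/dev/null;  python3 s.py; python3 -m crank '[[0,0,0,0,0.012,0,0],[0,0,0,0,0.008,0,0],[0,0,0,0,0.01,-0.04,0],[0,0,0,0,0,-0.04,0],[0,0,0,0,0,-0.03,0],[0,0,0,-0.03,0,-0.01,0],[0,0,0,0,0,0,0],[0,0,0,0,0,0,0]]'>/dev/null; python3 w.py w5.png
```

```text
21.7 [-0.09  0.85  0.22  1.87 -0.39  0.45 -0.01] clamp mm [ 14.  -27.3] z 0.0914 F clamp [12.4  0.5] -5.6 toolx ang 91.1
clamp 0.64 [218. 116.] [ 0.4 -4.8]
strap_tip 0.94 [179. 120.] [-12.8  -1.6]
strap_tip 0.66 [327.  76.] [83.1 27.2]
end_stop 0.65 [211.  41.] [-2.8 62.1]
column 0.82 [110. 278.] [-126.3 -191.2]
column 0.59 [286. 276.] [  78.5 -184.7]
screw_axis 0.81 [203. 118.] [-1. -2.]
22.8 [-0.08  0.7   0.33  1.74 -0.31  0.76 -0.02] [ 0.5758 -0.1066  0.2099] clamp mm [ 38.1 -56.4] [-1.1  0.8 -0. ] gap 0.00015020563957439837 tool x in clamp [-0.02  1.  ]
```

View pics/w5.png

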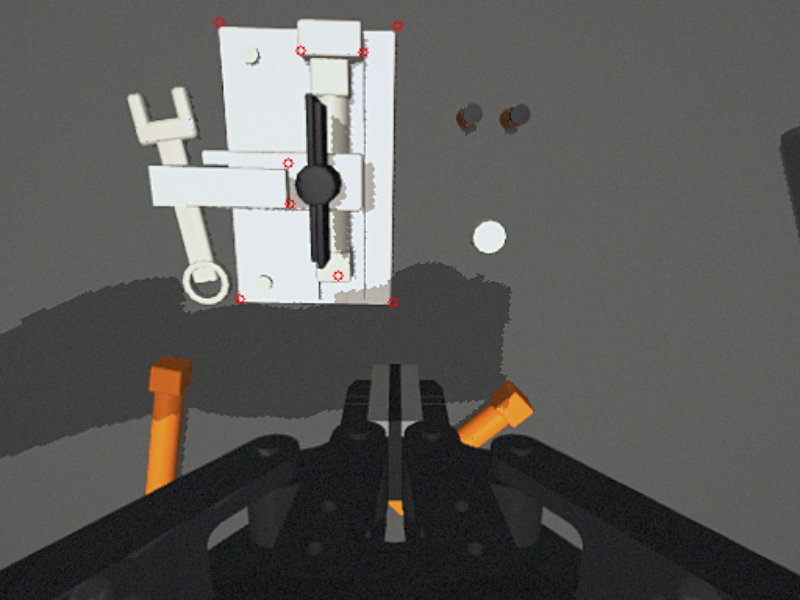

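```bash
python3 - <<'E'
from h import *
d=np.load("clamp.npz");M,o=d["M"],d["o"]
s={k:np.array(v) for k,v in snapshot("wrist").items()}
g=s["image"].max(2)<75
g[:55]=0;g[178:]=0;g[:,:185]=0;g[:,218:]=0
v,u=np.nonzero(g)
P=np.array([(M.T@(at(s,(a,b),.102)[:2]-o))*1e3 for a,b in zip(u,v)])
for lo,hi in((14,38),(-38,-14)):
    q=P[(P[:,1]>lo)&(P[:,1]<hi)&(abs(P[:,0])<15)]
    L=cv2.fitLine(q.astype(np.float32),cv2.DIST_HUBER,0,.01,.01).ravel();print(lo,len(q),q.mean(0).round(1),"slope deg",np.degrees(np.arctan(L[0]/L[1])).round(1))
A=[np.median(P[(P[:,1]>a-3)&(P[:,1]<a+3),0]) for a in(30,-30)];print(A,np.degrees(np.arctan((A[0]-A[1])/60)))
E
```

```text
14 382 [-0.2 25. ] slope deg -4.6
-38 352 [  0.1 -26.1] slope deg -2.8
[np.float64(-0.10428292735097114), np.float64(0.32747997024921766)] -0.4122960798208751
```

```bash
python3 -c "
from bench import *
print(close_job())"
```

```text
the job is handed in; nothing more can be done
None
```

The steel column is home against the end stop, and the thumbscrew is turned clockwise to its stop, with the wings measured within 1° of the clamp's y line. I handed the job in at about 23 s of the 61 s allowed, with the arm clear of everything; no verdict came back.

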